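# Rock a painted lid out of its drying clamp

### The arm

A 7-joint arm with a two-finger parallel gripper is mounted at the origin on the work surface. World frame = base frame: x ahead of the robot, y to its left, z up, the work surface at z = 0. Lengths are in m, angles in rad, forces in N, time in s.
With the tool pointing down it reaches from about 0.375 to 0.925 m from the base axis. Payload 3.1 kg.
Tool frame: the origin (TCP) lies at the very end of the fingers, on their centre line; the grasp point (between the pads) lies 19 mm behind it; z points along the fingers, y is the line along which they close (so a half turn about z gives the same grasp; the last joint's range is limited). The gripper opens to 85 mm and grips with 20 to 120 N. Pads are 22 mm wide; open, the fingers measure 114 mm over their backs; the gripper's body (76 mm by 85 mm) begins 54 mm behind the grasp point. The pads swing forward as they close: fully open they stand 13 mm farther back than shut.
Start: joints at [-1.438, 0.383, 0.044, 1.598, -0.018, 1.161, -0.05], TCP at [0.149, 0.633, 0.207] pointing down, gripper open.
Joint ranges: [-2.61, 2.61], [-0.41, 2.15], [-1.48, 1.57], [0, 2.5], [-1.57, 4.71], [0.05, 1.97], [-2.85, 2.85]. Speed limits (rad/s): [2.79, 2.79, 3.14, 3.14, 3.14, 3.14, 3.14].

### API

Orientations are given as a unit quaternion [x, y, z, w].
In Python, from cell import state, get_image, job_done gives the robot as it stands.
- The arm moves only by the tool send_rows, never from a script. Its argument "steps" is one flat list of numbers, 6 for each row, row after row: the shift along the tool's x, y, z in units of 0.2 m (1.0 is 0.2 m), then the turn, a rotation vector about the tool's x, y, z in units of pi rad (1.0 is pi rad). A call has 1 to 12 rows; each row shifts and turns the commanded pose from where the row before left it, along the tool's axes as they then stand; what a row does not reach is not made up. A row lasts 1/10 s, in which the tool goes at most 50 mm and 8.59 degrees, less where a joint would pass 70% of its speed; a pose out of reach is approached as far as the arm can. A call with a number of a shift or a turn outside -1 to 1 is refused whole. A call with a gripper value outside its range is refused whole. "claw" is the closure, from 0 (fully open) to 1 (shut), set as the call begins (left out, the last holds). The fingers move at their own pace and stop on an object; "squeeze" is the grip in N (left out, the last holds). Time passes only in rows, so rows that do not move let the fingers close. It gives the time, the measured TCP pose, the force, the opening and the grip force at its end, in the units of the state.
- state(): the state, without advancing time (a new reading comes with each control period).
- get_image(name): name is "side" or "top" or "wrist"; returns a dict with "color" (420x560x3 uint8, red, green, blue), "vertical_fov" (degrees; the focal length in pixels is half the picture's height over the tangent of half this angle, whatever the lens; pixels are square), "cx", "cy" (the principal point, pixels), "R" (3x3) and "t" (3): a world point X has camera coordinates R X + t. Camera axes: x right, y down, z forward; pixel columns grow to the right and rows downward; lengths in m; the calibration is good to about 2 mm. A picture is of the moment at which its call begins. There is no depth.
- job_done(): hands the job in; it is judged then, once.
The state is a dict: "time_s": time; "joint_positions": joint angles; "qvel": joint speeds; "effort": joint torques, N m; "ee_pos": TCP position; "eef_rot": TCP orientation; "contact_force": force on the tool from outside, world axes, zero at the start; "wrist_torque": the same for the moment, N m; "finger_gap": opening from 0.0 (shut) to 1.0 (fully open); "grasp_force": force on a finger pad.
Only numpy, scipy, OpenCV 4.12 (cv2) and the standard library are available. Lean on these libraries where they do the work, as an engineer would, in place of code of your own. Each camera call takes 0.05 s, during which the arm holds its last target. There are 200 camera calls.

### The job

A round red lid stands on edge, stuck tight between the sprung jaws of a drying clamp. Grip it firmly by its top and rock it sideways in its own plane, about 15 degrees towards the yellow-capped post first, then as far towards the black-capped post, and keep rocking it to and fro while easing it up until it frees, without lifting the clamp's loose cradle off its base plate as a straight pull would. Finish holding the lid still in your grip, on edge and straight above the clamp, just clear of the jaws by a finger's width or two; leave the tub, the dry lid and the brush alone.

Things in the scene. Friction and masses are not known exactly. Their poses are not given: they have to be found in the camera images.
- lid: Red painted wooden disc, 80 mm diameter, 16 mm thick, about 70 g, standing on edge in the clamp, a white stripe upright on each face. Origin at its centre; x = disc axis (through the thickness), z up at the start, y in its plane, towards the yellow post. At first its foot rests on the cradle board, 20 mm above the table, centre at 60 mm, top at 100 mm; above 44 mm it stands free of the jaws.
- studs (a point): Centre of the patch (24 mm along y, 8 mm high) where the jaws' rubber studs grip both faces, 30 mm above the table. A straight pull-out takes 11 to 17 N; while the lid is turned to and fro in its plane, best about this point, it creeps up under a far smaller pull if raised only 1 to 2 mm a swing. It leaves the studs after rising about 17 mm.
- base: Grey base plate of the clamp, 140 x 210 x 8 mm, screwed down. Origin: centre of its underside, on the table; z up, x = the way the jaws press (lid axis), y from black to yellow post (lid plane). On it lies the plywood cradle, 120 x 180 mm, top face at 20 mm; jaws and back blocks (70 mm along y, to 50 mm either side of the lid's mid-plane) rise to 44 mm above the table.
- cradle (a joint): How far the cradle (with jaws and posts) has risen off the base plate, m; 0 = lying on it. It is guided straight up and down, weighs 0.8 kg (about 8 N) and is held down only by its weight, so pulling the lid up harder than that lifts it.
- yellow_post (a point): Centre of the top of the steel post with a yellow cap (18 mm diameter), on the cradle, 75 mm from the clamp's centre along base +y, 60 mm above the table.
- black_post (a point): Centre of the top of the same kind of post with a black cap, 75 mm from the clamp's centre along base -y, 60 mm above the table.
- tub: Bystander: empty red plastic paint tub, 84 mm across, 100 mm tall, standing on the table; origin at the centre of its underside.
- dry_lid: Bystander: another red lid, 80 mm diameter, 16 mm thick, lying flat on the table; origin at the centre of its underside.
- brush: Bystander: paint brush about 190 mm long, lying on the table beyond the clamp; origin at the middle of its underside, its length along its x.
Things that resemble listed ones, but are neither listed nor needed, are in the scene too. Leave any turquoise look-alike of the lid alone.

How it is judged:
On the way, in this order (a step that is already met when the one before it is completed fails the run):
1. the lid is rocked towards the yellow post, still in the jaws (z of yellow_post in the frame of lid above 0.008 m and z of lid in the frame of base below 0.07 m).
2. the lid is rocked towards the black post, still in the jaws (z of black_post in the frame of lid above 0.008 m and z of lid in the frame of base below 0.07 m).
At the end, for the whole second after the job is handed in: The fingers hold the lid still, on edge and in line with the clamp (its axis within 11 degrees; how far it has turned in its own plane does not matter) and within 35 mm of straight above it, its lowest point 2 to 46 mm above the jaws' tops, touching nothing of the clamp; cradle down (under 3 mm) (z of lid in the frame of base between 0.086 and 0.13 m and horizontal distance between lid and base below 0.035 m and angle between the x axis of lid and the x axis of base, either way round below 0.2 rad and linear speed of lid below 0.02 m/s and contact force between the fingers and lid above 1 N and contact force between lid and base below 0.1 N and value of joint cradle below 0.003 m); the arm keeps its last pose, push and grip.
It fails at once if the cradle is lifted more than 8 mm off its base plate (value of joint cradle above 0.008 m).
It fails at once if a bystander is moved more than 20 mm (distance of any of tub, dry_lid, brush from where it was at the start of the episode above 0.02 m).
It also fails if it takes over 64 s, if anything falls off the work surface, if the arm or the gripper's body presses on something with over 40 N, if the wrist force passes 120 N, or if a joint passes its speed limit or range.

## Working session

There is one attempt and no reset: what is moved stays moved. The work goes in short steps, Python scripts to look and compute and a tool call to move; the robot and the scene stay as the last step left them, time stands still between calls to the robot, and variables do not carry over. Pictures are saved under pics/ and viewed, at most 10 in all, crops included, and the job is handed in when it is done.

Besides the shell and the picture viewer there is one more tool, called after "Call:" as a command line: name --argument value ..., lists and objects as JSON in quotes. send_rows: Moves the arm, as the interface text tells. Shifts and turns lie within -1 to 1; 1 stands for 0.2 m of shift or pi rad of turn. Its arguments: {"type":"object","properties":{"steps":{"type":"array","items":{"type":"number"}},"claw":{"type":"number"},"squeeze":{"type":"number"}},"required":["steps"]}

```bash
mkdir -p pics; python3 - <<'E'
from cell import state,get_image
import cv2,numpy as np
s=state();print(s)
ims=[]
for n in("side","top"):
    d=get_image(n);ims.append(d["color"][:,:,::-1]);cv2.imwrite(f"pics/{n}0.png",ims[-1])
    np.savez(f"pics/{n}0.npz",**d)
    print(n,d["vertical_fov"],d["cx"],d["cy"],(-d["R"].T@d["t"]).round(3),d["R"].round(3).tolist())
E
```

```text
{'time_s': 0.0, 'joint_positions': array([-1.43777185,  0.38386965,  0.04382603,  1.59954557, -0.01787762,
        1.16120007, -0.04992635]), 'qvel': array([-4.67228788e-06,  1.27915820e-03, -4.47531535e-04, -8.47688513e-04,
        1.53236319e-04,  1.28526558e-04,  3.25104023e-04]), 'effort': array([ 9.43496161e-05, -4.33453023e+01,  1.02464676e+00, -2.49513674e+01,
        1.05578767e-02,  1.13253875e-02,  8.99730338e-06]), 'ee_pos': array([0.14849023, 0.63179181, 0.20567791]), 'eef_rot': array([ 1.15121244e-01,  9.93350577e-01, -1.31326812e-03, -7.15794360e-05]), 'contact_force': array([ 0.12158872, -0.34596567,  0.59238681]), 'wrist_torque': array([-0.01319311, -0.02648376, -0.00203   ]), 'grasp_force': 0.0, 'finger_gap': 0.9966417846467165}
side 43.27080769880479 281.70441710417157 212.21818419166434 [ 0.435 -0.973  0.991] [[0.988, -0.155, 0.001], [-0.104, -0.668, -0.737], [0.115, 0.728, -0.676]]
top 50.91710635362139 273.4851422732618 208.1417646510025 [0.393 0.012 0.995] [[-0.09, -0.996, 0.002], [-0.975, 0.088, -0.203], [0.202, -0.021, -0.979]]
```

View pics/top0.png

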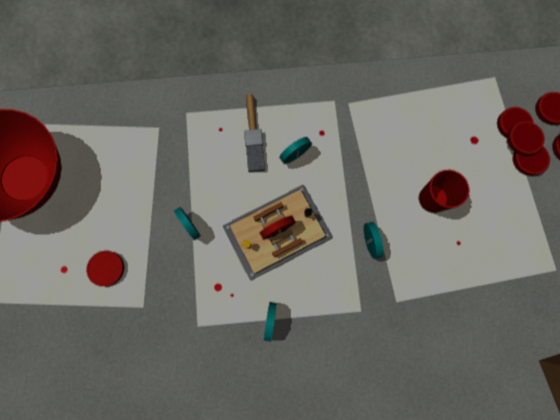

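View pics/side0.png

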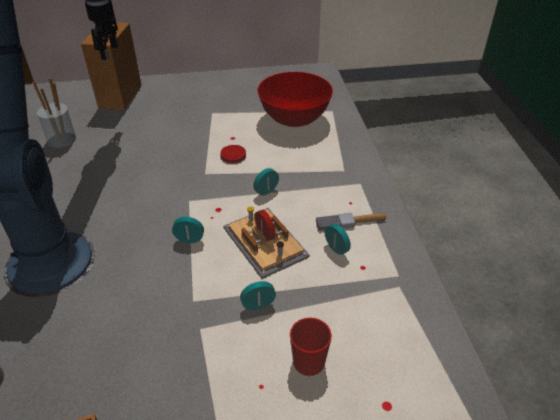

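The top view shows the lid near (278,228), the yellow cap near (247,244), the black cap near (309,213), and four turquoise decoys around the clamp. I'll measure these next.

```bash
cat > h.py <<'E'
import numpy as np,cv2
from scipy.spatial.transform import Rotation as Ro
def f(d): return d["color"].shape[0]/2/np.tan(np.radians(float(d["vertical_fov"]))/2)
def ray(d,p):
    v=d["R"].T@np.array([(p[0]-d["cx"])/f(d),(p[1]-d["cy"])/f(d),1.]);return -d["R"].T@d["t"],v
def plane(d,p,z):
    o,v=ray(d,p);return o+v*(z-o[2])/v[2]
def proj(d,X):
    c=d["R"]@np.asarray(X)+d["t"];return c[:2]/c[2]*f(d)+[d["cx"],d["cy"]]
def tri(obs):
    A=np.zeros((3,3));b=np.zeros(3)
    for d,p in obs:
        o,v=ray(d,p);v/=np.linalg.norm(v);M=np.eye(3)-np.outer(v,v);A+=M;b+=M@o
    return np.linalg.solve(A,b)
E
python3 - <<'E'
from h import *
for n,(x0,y0,x1,y1) in dict(top=(215,180,340,285),side=(215,195,315,280)).items():
    d=np.load(f"pics/{n}0.npz");im=d["color"]
    hsv=cv2.cvtColor(im,cv2.COLOR_RGB2HSV)
    for nm,lo,hi,z in(("yel",(22,150,120),(32,255,255),.06),("red",(0,200,60),(6,255,255),.095),("blk",(0,0,0),(179,255,40),.06)):
        m=cv2.inRange(hsv,lo,hi);k=np.zeros_like(m);k[y0:y1,x0:x1]=255;m&=k
        N,_,st,c=cv2.connectedComponentsWithStats(m)
        for i in range(1,N):
            if st[i,4]>8: print(n,nm,st[i].tolist(),c[i].round(1),plane(d,c[i],z).round(4))
    cv2.imwrite(f"pics/{n}c.png",cv2.resize(im[y0:y1,x0:x1,::-1],None,fx=4,fy=4,interpolation=cv2.INTER_CUBIC))
a=cv2.imread("pics/topc.png");b=cv2.imread("pics/sidec.png")
h=420;b=cv2.copyMakeBorder(b,0,h-b.shape[0],0,0,cv2.BORDER_CONSTANT)
c=np.hstack([a,b]);print(c.shape);cv2.imwrite("pics/c0.png",c[:,:800] if c.shape[1]<=800 else cv2.resize(c,(800,int(c.shape[0]*800/c.shape[1]))))
E
```

```text
top yel [243, 240, 7, 8, 43] [246.  243.4] [0.5146 0.0577 0.06  ]
top red [261, 217, 30, 21, 232] [275.2 226.3] [ 0.5402 -0.0067  0.095 ]
top blk [305, 208, 8, 9, 45] [308.1 211.8] [ 0.571  -0.0811  0.06  ]
top blk [316, 215, 5, 5, 16] [317.9 216.9] [ 0.558 -0.101  0.06 ]
top blk [266, 220, 29, 18, 96] [280.3 230.1] [ 0.5367 -0.0176  0.06  ]
side yel [248, 207, 5, 4, 18] [250.2 208.5] [0.5145 0.0556 0.06  ]
side red [261, 211, 11, 11, 38] [265.2 215.3] [ 0.5454 -0.014   0.095 ]
(420, 900, 3)
```

View pics/c0.png

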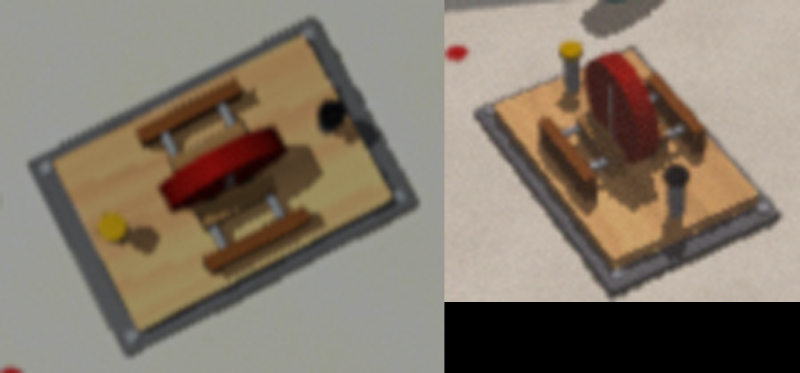

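The crop shows the lid standing in line with the two posts, about midway between them. From the posts, the clamp centre is (0.543, -0.012) and base x is at about 22.3°. I'll move above it at a safe height.

Call:
send_rows --steps '[-0.1107, -0.1118, 0, 0, 0, 0, -0.1107, -0.1118, 0, 0, 0, 0, -0.1107, -0.1118, 0, 0, 0, 0, -0.1107, -0.1118, 0, 0, 0, 0, -0.1107, -0.1118, 0, 0, 0, 0, -0.1107, -0.1118, 0, 0, 0, 0, -0.1107, -0.1118, 0, 0, 0, 0, -0.1107, -0.1118, 0, 0, 0, 0, -0.1107, -0.1118, 0, 0, 0, 0, -0.1107, -0.1118, 0, 0, 0, 0, -0.1107, -0.1118, 0, 0, 0, 0, -0.1107, -0.1118, 0, 0, 0, 0]' --claw 0

```text
time_s: 1.3
ee_pos: [0.3461, 0.3092, 0.2067]
eef_rot: [0.115, 0.993, -0.0, -0.0]
contact_force: [0.5, -0.1, -0.2]
finger_gap: 1.0
grasp_force: 0.0
```

Call:
send_rows --steps '[-0.1107, -0.1118, 0, 0, 0, 0, -0.1107, -0.1118, 0, 0, 0, 0, -0.1107, -0.1118, 0, 0, 0, 0, -0.1107, -0.1118, 0, 0, 0, 0, -0.1107, -0.1118, 0, 0, 0, 0, -0.1107, -0.1118, 0, 0, 0, 0, -0.1107, -0.1118, 0, 0, 0, 0, -0.1107, -0.1118, 0, 0, 0, 0, -0.1107, -0.1118, 0, 0, 0, 0, -0.1107, -0.1118, 0, 0, 0, 0, -0.1107, -0.1118, 0, 0, 0, 0, -0.1107, -0.1118, 0, 0, 0, 0]'

```text
time_s: 2.5
ee_pos: [0.5432, -0.0122, 0.2066]
eef_rot: [0.115, 0.993, -0.0, -0.0]
contact_force: [0.3, 0.5, 0.6]
finger_gap: 0.999
grasp_force: 0.0
```

Call:
send_rows --steps '[0, 0, 0, 0, 0, 0.0252, 0, 0, 0, 0, 0, 0.0252, 0, 0, 0, 0, 0, 0.0252, 0, 0, 0, 0, 0, 0.0252, 0, 0, 0, 0, 0, 0.0252, 0, 0, 0, 0, 0, 0.0252, 0, 0, 0, 0, 0, 0.0252, 0, 0, 0, 0, 0, 0.0252, 0, 0, 0, 0, 0, 0.0252, 0, 0, 0, 0, 0, 0.0252, 0, 0, 0, 0, 0, 0.0252, 0, 0, 0, 0, 0, 0.0252]'

```text
time_s: 3.7
ee_pos: [0.5426, -0.0111, 0.2065]
eef_rot: [0.558, 0.83, -0.0, -0.0]
contact_force: [-0.7, -0.4, -0.4]
finger_gap: 0.997
grasp_force: 0.0
```

```bash
cat > look.py <<'E'
import sys;from h import *
from cell import state,get_image
n,tag=sys.argv[1],sys.argv[2]
d=get_image(n);cv2.imwrite(f"pics/{n}{tag}.png",d["color"][:,:,::-1]);np.savez(f"pics/{n}{tag}.npz",**d)
s=state();R=Ro.from_quat(s["eef_rot"]).as_matrix()
print(s["time_s"],s["ee_pos"].round(4),"y ang",np.degrees(np.arctan2(R[1,1],R[0,1])).round(2),"z",R[:,2].round(4),s["contact_force"].round(2),s["joint_positions"].round(2))
E
python3 look.py wrist 1
```

```text
3.75 [ 0.5426 -0.0111  0.2065] y ang 22.05 z [-1.2e-03 -1.0e-04 -1.0e+00] [0.08 0.5  0.47] [-0.72  0.22  0.76  1.89 -0.17  1.1   0.49]
```

View pics/wrist1.png

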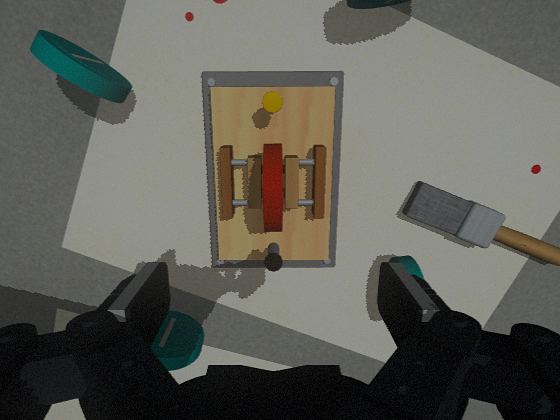

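The wrist view shows the yellow cap at (272,102), the black cap at (273,262) and the lid's top edge around column 273, all lined up with the tool. Next I'll refine the numbers.

```bash
python3 - <<'E'
from h import *
d=np.load("pics/wrist1.npz");t=np.load("pics/top0.npz")
im=d["color"];hsv=cv2.cvtColor(im,cv2.COLOR_RGB2HSV)
k=np.zeros(im.shape[:2],np.uint8);k[60:280,200:350]=255
def comp(lo,hi):
    m=cv2.inRange(hsv,lo,hi)&k;N,L,st,c=cv2.connectedComponentsWithStats(m);i=1+np.argmax(st[1:,4]);return st[i],c[i],L==i
Y=plane(d,comp((22,120,80),(34,255,255))[1],.06)
k2=k.copy();k[:245]=0;sb,cb,_=comp((0,0,0),(179,255,45));B=plane(d,cb,.06);k=k2
sr,cr,mr=comp((0,150,40),(8,255,255))
print("Y",Y,"B",B,cb,sb,"dist",np.linalg.norm(Y-B)); C=(Y+B)/2;u=(Y-B)/np.linalg.norm(Y-B)
print("C",C,"base x ang",np.degrees(np.arctan2(u[1],u[0]))-90)
print("red",sr,cr,plane(d,cr,.095))
# topmost red rim: mid width at widest, lid centre plane
x0,x1=np.where(mr[int(cr[1])])[0][[0,-1]];print(x0,x1,plane(d,(x0,cr[1]),.1),plane(d,(x1,cr[1]),.1))
for p in((208,70),(343,70),(336,267),(214,268)):print("plate",plane(d,p,.008).round(4))
for p in((295,150),(187,223),(271,322),(374,240)):
    q=plane(t,p,.04)-C;print("decoy along x,y",(q@[u[1],-u[0],0]).round(3),(q@u).round(3))
E
```

```text
Y [0.51305448 0.05753227 0.06      ] B [ 0.56916702 -0.07956321  0.06      ] [272.66533865 261.41035857] [264 252  18  19 251] dist 0.1481343594552647
C [ 0.54111075 -0.01101547  0.06      ] base x ang 22.259057171706772
red [ 262  144   22   87 1710] [272.41345029 186.62163743] [ 0.53837233 -0.00389253  0.095     ]
262 283 [ 0.53031995 -0.00597688  0.1       ] [5.45760894e-01 3.06385868e-04 1.00000000e-01]
plate [0.4436 0.062  0.008 ]
plate [0.5652 0.1114 0.008 ]
plate [ 0.647 -0.081  0.008]
plate [ 0.5193 -0.1343  0.008 ]
decoy along x,y 0.144 -0.121
decoy along x,y 0.104 0.168
decoy along x,y -0.168 0.101
decoy along x,y -0.117 -0.177
```

Call:
send_rows --steps '[0, 0, 0.061, 0, 0, 0, 0, 0, 0.061, 0, 0, 0, 0, 0, 0.061, 0, 0, 0, 0, 0, 0.061, 0, 0, 0, 0, 0, 0.061, 0, 0, 0, 0, 0, 0.061, 0, 0, 0, 0, 0, 0.061, 0, 0, 0, 0, 0, 0.061, 0, 0, 0, 0, 0, 0.061, 0, 0, 0, 0, 0, 0.061, 0, 0, 0, 0, 0, 0.061, 0, 0, 0, 0, 0, 0.061, 0, 0, 0]'

```text
time_s: 4.95
ee_pos: [0.5433, -0.0112, 0.0597]
eef_rot: [0.557, 0.831, 0.0, 0.0]
contact_force: [0.6, 0.7, -0.7]
finger_gap: 1.0
grasp_force: 0.0
```

Call:
send_rows --steps '[0, 0, 0, 0, 0, 0, 0, 0, 0, 0, 0, 0, 0, 0, 0, 0, 0, 0, 0, 0, 0, 0, 0, 0, 0, 0, 0, 0, 0, 0, 0, 0, 0, 0, 0, 0, 0, 0, 0, 0, 0, 0, 0, 0, 0, 0, 0, 0, 0, 0, 0, 0, 0, 0, 0, 0, 0, 0, 0, 0]' --claw 1 --squeeze 90

```text
time_s: 5.95
ee_pos: [0.5435, -0.0113, 0.0615]
eef_rot: [0.557, 0.831, 0.0, 0.0]
contact_force: [-1.6, -0.1, 6.1]
finger_gap: 0.157
grasp_force: 88.6
```

```bash
python3 look.py wrist 2; python3 look.py side 2; python3 -c "
import cv2,numpy as np
a=cv2.imread('pics/wrist2.png');b=cv2.imread('pics/side2.png')[150:290,180:340]
b=cv2.resize(b,None,fx=2.5,fy=2.5);a=cv2.resize(a,(400,300));b=b[:350]
a=cv2.copyMakeBorder(a,0,50,0,0,cv2.BORDER_CONSTANT);cv2.imwrite('pics/c2.png',np.hstack([a,b]))"
```

```text
6.0 [ 0.5434 -0.0113  0.0615] y ang 22.34 z [ 2.e-04  4.e-04 -1.e+00] [-2.32 -0.23  5.42] [-0.61  0.44  0.67  1.99 -0.36  0.83  0.64]
6.05 [ 0.5435 -0.0113  0.0615] y ang 22.34 z [ 3.e-04  5.e-04 -1.e+00] [-1.44  0.07  5.37] [-0.61  0.44  0.67  1.99 -0.36  0.83  0.64]
```

View pics/c2.png

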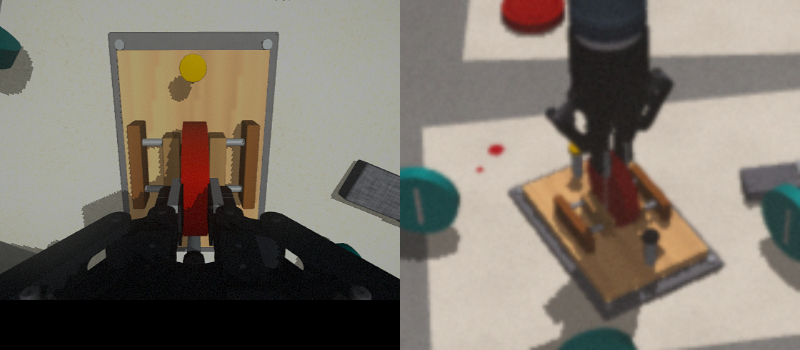

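The lid is gripped centrally by its top. The arm is pressing down about 6 N, and it gives about 3.3 N/mm. First swing: 15° towards yellow.

Call:
send_rows --steps '[0.0035, 0, -0.001, 0, -0.0072, 0, 0.0035, 0, -0.001, 0, -0.0072, 0, 0.0035, 0, -0.001, 0, -0.0072, 0, 0.0035, 0, -0.001, 0, -0.0072, 0, 0.0035, 0, -0.001, 0, -0.0072, 0, 0.0035, 0, -0.001, 0, -0.0072, 0, 0.0035, 0, -0.001, 0, -0.0072, 0, 0.0035, 0, -0.001, 0, -0.0072, 0, 0.0035, 0, -0.001, 0, -0.0072, 0, 0.0035, 0, -0.001, 0, -0.0072, 0, 0.0035, 0, -0.001, 0, -0.0072, 0, 0.0035, 0, -0.001, 0, -0.0072, 0]'

```text
time_s: 7.25
ee_pos: [0.5394, -0.0032, 0.0614]
eef_rot: [0.551, 0.823, -0.076, 0.113]
contact_force: [0.6, -2.6, -3.4]
finger_gap: 0.159
grasp_force: 87.9
```

```bash
python3 look.py wrist 3; python3 look.py side 3; python3 -c "
import cv2,numpy as np
a=cv2.imread('pics/wrist3.png');b=cv2.imread('pics/side3.png')[150:290,180:340]
b=cv2.resize(b,None,fx=2.5,fy=2.5);a=cv2.resize(a,(400,300));b=b[:350]
a=cv2.copyMakeBorder(a,0,50,0,0,cv2.BORDER_CONSTANT);cv2.imwrite('pics/c3.png',np.hstack([a,b]))"
```

```text
7.3 [ 0.5392 -0.0025  0.0612] y ang 22.49 z [ 0.1021 -0.251  -0.9626] [ 0.32 -3.92 -1.05] [-0.96  0.45  0.84  2.08 -0.1   0.69  0.28]
7.35 [ 0.5393 -0.0027  0.0613] y ang 22.48 z [ 0.1016 -0.2499 -0.9629] [ 0.9  -2.45 -2.61] [-0.95  0.45  0.84  2.08 -0.1   0.69  0.29]
```

View pics/c3.png

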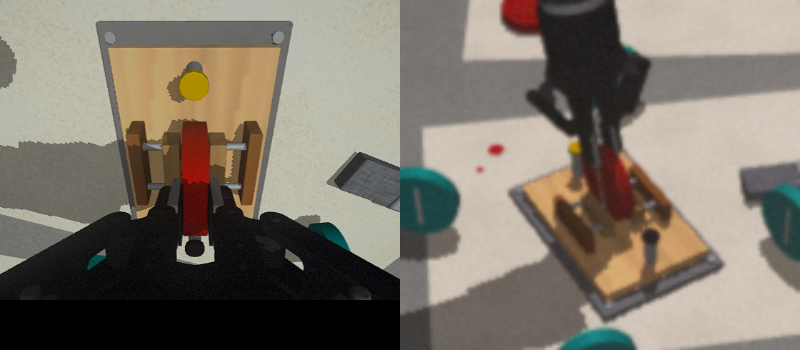

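The lid turned with the gripper, about 15° towards yellow, and the cradle stayed down. Now I'll swing it 31° towards black.

Call:
send_rows --steps '[-0.0073, 0, -0.0005, 0, 0.0145, 0, -0.0073, 0, -0.0005, 0, 0.0145, 0, -0.0073, 0, -0.0005, 0, 0.0145, 0, -0.0073, 0, -0.0005, 0, 0.0145, 0, -0.0073, 0, -0.0005, 0, 0.0145, 0, -0.0073, 0, -0.0005, 0, 0.0145, 0, -0.0073, 0, -0.0005, 0, 0.0145, 0, -0.0073, 0, -0.0005, 0, 0.0145, 0, -0.0073, 0, -0.0005, 0, 0.0145, 0, -0.0073, 0, -0.0005, 0, 0.0145, 0, -0.0073, 0, -0.0005, 0, 0.0145, 0, -0.0073, 0, -0.0005, 0, 0.0145, 0]'

```text
time_s: 8.55
ee_pos: [0.5461, -0.0185, 0.0634]
eef_rot: [0.551, 0.823, 0.077, -0.115]
contact_force: [-0.9, 1.1, -1.3]
finger_gap: 0.158
grasp_force: 88.5
```

```bash
python3 look.py wrist 4; python3 - <<'E'
import cv2,numpy as np
for i in "234":
    h=cv2.cvtColor(cv2.imread(f"pics/wrist{i}.png"),cv2.COLOR_BGR2HSV)
    m=cv2.inRange(h,(0,150,40),(8,255,255));m[:100]=0;m[:,:220]=0;m[:,330:]=0
    N,L,st,c=cv2.connectedComponentsWithStats(m);j=1+np.argmax(st[1:,4]);print(i,st[j],c[j])
E
```

```text
8.6 [ 0.5459 -0.0199  0.0631] y ang 22.19 z [-0.1055  0.2555 -0.961 ] [-0.06  1.71  0.01] [-0.33  0.52  0.55  1.88 -0.58  1.06  0.92]
2 [ 253  170   41  161 5447] [272.7558289  245.04791628]
3 [ 253  170   41  160 5377] [272.99497861 246.14524828]
4 [ 253  171   41  160 5441] [272.6971145  245.50946517]
```

No slip in the grip, and the pull is near zero, so the lid is creeping up. I'll keep rocking at about 1.8 mm per swing.

Call:
send_rows --steps '[0.008, 0, -0.0006, 0, -0.0145, 0, 0.008, 0, -0.0006, 0, -0.0145, 0, 0.008, 0, -0.0006, 0, -0.0145, 0, 0.008, 0, -0.0006, 0, -0.0145, 0, 0.008, 0, -0.0006, 0, -0.0145, 0, 0.008, 0, -0.0006, 0, -0.0145, 0, 0.008, 0, -0.0006, 0, -0.0145, 0, 0.008, 0, -0.0006, 0, -0.0145, 0, 0.008, 0, -0.0006, 0, -0.0145, 0, 0.008, 0, -0.0006, 0, -0.0145, 0, 0.008, 0, -0.0006, 0, -0.0145, 0, 0.008, 0, -0.0006, 0, -0.0145, 0]'

```text
time_s: 9.8
ee_pos: [0.5392, -0.002, 0.0656]
eef_rot: [0.552, 0.823, -0.076, 0.114]
contact_force: [0.1, -2.2, -1.5]
finger_gap: 0.157
grasp_force: 88.5
```

Call:
send_rows --steps '[-0.0084, 0, -0.0006, 0, 0.0145, 0, -0.0084, 0, -0.0006, 0, 0.0145, 0, -0.0084, 0, -0.0006, 0, 0.0145, 0, -0.0084, 0, -0.0006, 0, 0.0145, 0, -0.0084, 0, -0.0006, 0, 0.0145, 0, -0.0084, 0, -0.0006, 0, 0.0145, 0, -0.0084, 0, -0.0006, 0, 0.0145, 0, -0.0084, 0, -0.0006, 0, 0.0145, 0, -0.0084, 0, -0.0006, 0, 0.0145, 0, -0.0084, 0, -0.0006, 0, 0.0145, 0, -0.0084, 0, -0.0006, 0, 0.0145, 0, -0.0084, 0, -0.0006, 0, 0.0145, 0]'

```text
time_s: 11.0
ee_pos: [0.5452, -0.0164, 0.0673]
eef_rot: [0.55, 0.823, 0.078, -0.118]
contact_force: [-3.2, 2.7, 0.7]
finger_gap: 0.157
grasp_force: 88.8
```

```bash
python3 look.py side 5; python3 look.py wrist 5; python3 - <<'E'
import cv2,numpy as np
for i in "35":
    for n in("side","wrist"):
        h=cv2.cvtColor(cv2.imread(f"pics/{n}{i}.png"),cv2.COLOR_BGR2HSV)
        if n=="wrist":
            m=cv2.inRange(h,(0,150,40),(8,255,255));m[:100]=0;m[:,:220]=0;m[:,330:]=0
        else:
            m=cv2.inRange(h,(22,150,90),(32,255,255));k=m*0;k[195:225,235:265]=255;m&=k
        N,L,st,c=cv2.connectedComponentsWithStats(m);j=1+np.argmax(st[1:,4]);print(i,n,st[j],c[j])
E
```

```text
11.05 [ 0.5452 -0.0181  0.0669] y ang 22.27 z [-0.1084  0.2585 -0.9599] [-1.95  5.86  1.35] [-0.33  0.51  0.55  1.87 -0.57  1.07  0.91]
11.1 [ 0.5454 -0.0176  0.0669] y ang 22.28 z [-0.1075  0.2565 -0.9605] [-1.81  3.74  1.78] [-0.33  0.51  0.55  1.87 -0.57  1.07  0.91]
3 side [248 207   4   5  18] [249.5 209. ]
3 wrist [ 253  170   41  160 5377] [272.99497861 246.14524828]
5 side [248 208   1   1   1] [248. 208.]
5 wrist [ 253  172   41  160 5480] [272.53759124 247.07427007]
```

Call:
send_rows --steps '[0.0087, 0, -0.0006, 0, -0.0145, 0, 0.0087, 0, -0.0006, 0, -0.0145, 0, 0.0087, 0, -0.0006, 0, -0.0145, 0, 0.0087, 0, -0.0006, 0, -0.0145, 0, 0.0087, 0, -0.0006, 0, -0.0145, 0, 0.0087, 0, -0.0006, 0, -0.0145, 0, 0.0087, 0, -0.0006, 0, -0.0145, 0, 0.0087, 0, -0.0006, 0, -0.0145, 0, 0.0087, 0, -0.0006, 0, -0.0145, 0, 0.0087, 0, -0.0006, 0, -0.0145, 0, 0.0087, 0, -0.0006, 0, -0.0145, 0, 0.0087, 0, -0.0006, 0, -0.0145, 0]'

```text
time_s: 12.3
ee_pos: [0.5387, -0.0009, 0.0691]
eef_rot: [0.551, 0.823, -0.075, 0.114]
contact_force: [-0.2, -1.3, -4.2]
finger_gap: 0.155
grasp_force: 88.3
```

Call:
send_rows --steps '[-0.0091, 0, -0.0006, 0, 0.0145, 0, -0.0091, 0, -0.0006, 0, 0.0145, 0, -0.0091, 0, -0.0006, 0, 0.0145, 0, -0.0091, 0, -0.0006, 0, 0.0145, 0, -0.0091, 0, -0.0006, 0, 0.0145, 0, -0.0091, 0, -0.0006, 0, 0.0145, 0, -0.0091, 0, -0.0006, 0, 0.0145, 0, -0.0091, 0, -0.0006, 0, 0.0145, 0, -0.0091, 0, -0.0006, 0, 0.0145, 0, -0.0091, 0, -0.0006, 0, 0.0145, 0, -0.0091, 0, -0.0006, 0, 0.0145, 0, -0.0091, 0, -0.0006, 0, 0.0145, 0]'

```text
time_s: 13.5
ee_pos: [0.5455, -0.0171, 0.0709]
eef_rot: [0.55, 0.823, 0.077, -0.117]
contact_force: [-2.8, 4.0, 0.6]
finger_gap: 0.154
grasp_force: 88.6
```

Call:
send_rows --steps '[0.0095, 0, -0.0006, 0, -0.0145, 0, 0.0095, 0, -0.0006, 0, -0.0145, 0, 0.0095, 0, -0.0006, 0, -0.0145, 0, 0.0095, 0, -0.0006, 0, -0.0145, 0, 0.0095, 0, -0.0006, 0, -0.0145, 0, 0.0095, 0, -0.0006, 0, -0.0145, 0, 0.0095, 0, -0.0006, 0, -0.0145, 0, 0.0095, 0, -0.0006, 0, -0.0145, 0, 0.0095, 0, -0.0006, 0, -0.0145, 0, 0.0095, 0, -0.0006, 0, -0.0145, 0, 0.0095, 0, -0.0006, 0, -0.0145, 0, 0.0095, 0, -0.0006, 0, -0.0145, 0]'

```text
time_s: 14.7
ee_pos: [0.5398, -0.0018, 0.0746]
eef_rot: [0.552, 0.823, -0.076, 0.115]
contact_force: [-0.8, -4.2, 3.1]
finger_gap: 0.155
grasp_force: 90.1
```

```bash
python3 look.py wrist 6; python3 look.py side 6; python3 -c "
import cv2,numpy as np
a=cv2.imread('pics/wrist6.png');b=cv2.imread('pics/side6.png')[150:290,180:340]
b=cv2.resize(b,None,fx=2.5,fy=2.5);a=cv2.resize(a,(400,300));b=b[:350]
a=cv2.copyMakeBorder(a,0,50,0,0,cv2.BORDER_CONSTANT);cv2.imwrite('pics/c6.png',np.hstack([a,b]))"
```

```text
14.75 [ 5.392e-01 -4.000e-04  7.360e-02] y ang 22.58 z [ 0.1059 -0.2536 -0.9615] [ 1.4  -7.47 -4.75] [-0.94  0.41  0.81  2.08 -0.04  0.71  0.23]
14.8 [ 0.5387 -0.0013  0.0732] y ang 22.55 z [ 0.1044 -0.2523 -0.962 ] [ 1.29 -5.2  -5.66] [-0.94  0.41  0.81  2.08 -0.04  0.71  0.24]
```

View pics/c6.png

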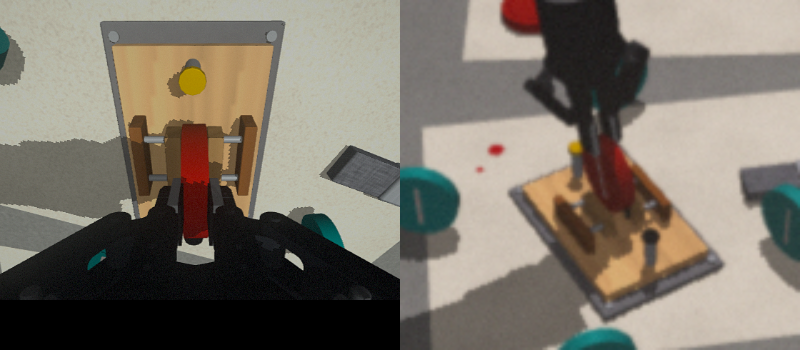

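The lid is clearly higher, around 12 mm, and the cradle still sits on its plate. The pull rose to about 5 N, so I'll grip harder and ease the rise rate.

Call:
send_rows --steps '[-0.0098, 0, -0.0002, 0, 0.0145, 0, -0.0098, 0, -0.0002, 0, 0.0145, 0, -0.0098, 0, -0.0002, 0, 0.0145, 0, -0.0098, 0, -0.0002, 0, 0.0145, 0, -0.0098, 0, -0.0002, 0, 0.0145, 0, -0.0098, 0, -0.0002, 0, 0.0145, 0, -0.0098, 0, -0.0002, 0, 0.0145, 0, -0.0098, 0, -0.0002, 0, 0.0145, 0, -0.0098, 0, -0.0002, 0, 0.0145, 0, -0.0098, 0, -0.0002, 0, 0.0145, 0, -0.0098, 0, -0.0002, 0, 0.0145, 0, -0.0098, 0, -0.0002, 0, 0.0145, 0]' --squeeze 115

```text
time_s: 16.0
ee_pos: [0.5473, -0.0201, 0.0758]
eef_rot: [0.551, 0.823, 0.078, -0.116]
contact_force: [-3.6, 1.7, 4.4]
finger_gap: 0.153
grasp_force: 114.6
```

```bash
python3 look.py wrist 7; python3 - <<'E'
import cv2,numpy as np
for i in "4567":
    h=cv2.cvtColor(cv2.imread(f"pics/wrist{i}.png"),cv2.COLOR_BGR2HSV)
    m=cv2.inRange(h,(0,150,40),(8,255,255));m[:100]=0;m[:,:220]=0;m[:,330:]=0
    N,L,st,c=cv2.connectedComponentsWithStats(m);j=1+np.argmax(st[1:,4]);print(i,st[j],c[j])
E
```

```text
16.05 [ 0.5469 -0.0215  0.075 ] y ang 22.24 z [-0.1055  0.2569 -0.9607] [-2.87  3.61  3.7 ] [-0.32  0.5   0.55  1.87 -0.56  1.08  0.9 ]
4 [ 253  171   41  160 5441] [272.6971145  245.50946517]
5 [ 253  172   41  160 5480] [272.53759124 247.07427007]
6 [ 253  173   40  161 5392] [272.57492582 249.43212166]
7 [ 253  173   40  160 5306] [272.43667546 247.02864681]
```

Call:
send_rows --steps '[0.0101, 0, -0.0003, 0, -0.0145, 0, 0.0101, 0, -0.0003, 0, -0.0145, 0, 0.0101, 0, -0.0003, 0, -0.0145, 0, 0.0101, 0, -0.0003, 0, -0.0145, 0, 0.0101, 0, -0.0003, 0, -0.0145, 0, 0.0101, 0, -0.0003, 0, -0.0145, 0, 0.0101, 0, -0.0003, 0, -0.0145, 0, 0.0101, 0, -0.0003, 0, -0.0145, 0, 0.0101, 0, -0.0003, 0, -0.0145, 0, 0.0101, 0, -0.0003, 0, -0.0145, 0, 0.0101, 0, -0.0003, 0, -0.0145, 0, 0.0101, 0, -0.0003, 0, -0.0145, 0]'

```text
time_s: 17.25
ee_pos: [0.539, -0.0004, 0.0767]
eef_rot: [0.552, 0.823, -0.076, 0.114]
contact_force: [-2.5, -2.8, 7.3]
finger_gap: 0.151
grasp_force: 115.0
```

Call:
send_rows --steps '[-0.0104, 0, -0.0005, 0, 0.0145, 0, -0.0104, 0, -0.0005, 0, 0.0145, 0, -0.0104, 0, -0.0005, 0, 0.0145, 0, -0.0104, 0, -0.0005, 0, 0.0145, 0, -0.0104, 0, -0.0005, 0, 0.0145, 0, -0.0104, 0, -0.0005, 0, 0.0145, 0, -0.0104, 0, -0.0005, 0, 0.0145, 0, -0.0104, 0, -0.0005, 0, 0.0145, 0, -0.0104, 0, -0.0005, 0, 0.0145, 0, -0.0104, 0, -0.0005, 0, 0.0145, 0, -0.0104, 0, -0.0005, 0, 0.0145, 0, -0.0104, 0, -0.0005, 0, 0.0145, 0]'

```text
time_s: 18.45
ee_pos: [0.549, -0.0214, 0.0793]
eef_rot: [0.551, 0.823, 0.078, -0.114]
contact_force: [-2.5, 0.3, 9.2]
finger_gap: 0.153
grasp_force: 115.0
```

```bash
python3 look.py wrist 8
```

```text
18.5 [ 0.5492 -0.0235  0.079 ] y ang 22.21 z [-0.1011  0.2547 -0.9617] [-1.82 -0.97  7.79] [-0.32  0.49  0.54  1.86 -0.55  1.08  0.9 ]
```

```bash
python3 look.py side 8; python3 -c "
import cv2,numpy as np
a=cv2.imread('pics/wrist8.png');b=cv2.imread('pics/side8.png')[150:290,180:340]
b=cv2.resize(b,None,fx=2.5,fy=2.5);a=cv2.resize(a,(400,300));b=b[:350]
a=cv2.copyMakeBorder(a,0,50,0,0,cv2.BORDER_CONSTANT);cv2.imwrite('pics/c8.png',np.hstack([a,b]))"
```

```text
18.55 [ 0.5492 -0.0244  0.0787] y ang 22.21 z [-0.1002  0.2508 -0.9628] [-1.95 -2.94  6.71] [-0.32  0.49  0.55  1.86 -0.55  1.08  0.9 ]
```

View pics/c8.png

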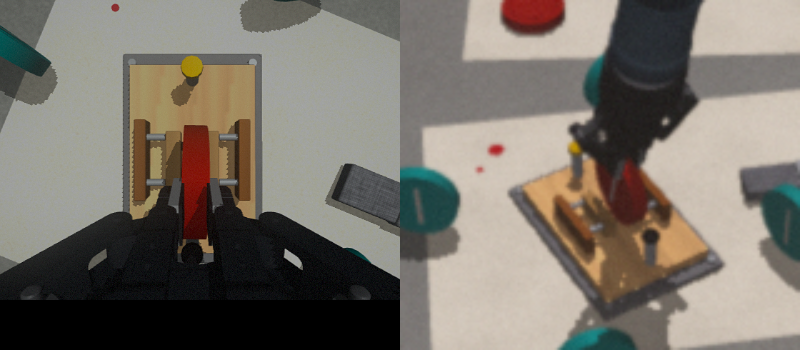

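The lid has risen about 18 mm and the studs seem to be pushing it out. I'll swing it back upright while rising 2 mm.

Call:
send_rows --steps '[0.0108, 0, -0.0014, 0, -0.0144, 0, 0.0108, 0, -0.0014, 0, -0.0144, 0, 0.0108, 0, -0.0014, 0, -0.0144, 0, 0.0108, 0, -0.0014, 0, -0.0144, 0, 0.0108, 0, -0.0014, 0, -0.0144, 0, 0.0108, 0, -0.0014, 0, -0.0144, 0, 0, 0, 0, 0, 0, 0, 0, 0, 0, 0, 0, 0, 0, 0, 0, 0, 0, 0, 0, 0, 0, 0, 0, 0]'

```text
time_s: 19.55
ee_pos: [0.5435, -0.0118, 0.0809]
eef_rot: [0.557, 0.83, 0.001, -0.001]
contact_force: [0.7, -0.3, -0.1]
finger_gap: 0.148
grasp_force: 113.7
```

```bash
python3 look.py wrist 9;python3 look.py side 9; python3 - <<'E'
import cv2,numpy as np
for i in "2789":
    h=cv2.cvtColor(cv2.imread(f"pics/wrist{i}.png"),cv2.COLOR_BGR2HSV)
    m=cv2.inRange(h,(0,150,40),(8,255,255));m[:100]=0;m[:,:220]=0;m[:,330:]=0
    N,L,st,c=cv2.connectedComponentsWithStats(m);j=1+np.argmax(st[1:,4]);print(i,st[j],c[j])
E
```

```text
19.6 [ 0.5434 -0.0118  0.0809] y ang 22.25 z [-8.0e-04  3.3e-03 -1.0e+00] [ 0.11 -0.16  0.14] [-0.59  0.39  0.64  1.98 -0.31  0.86  0.6 ]
19.65 [ 0.5433 -0.0117  0.0808] y ang 22.26 z [-0.001   0.0033 -1.    ] [-0.07 -0.97 -0.74] [-0.59  0.39  0.64  1.98 -0.31  0.86  0.6 ]
2 [ 253  170   41  161 5447] [272.7558289  245.04791628]
7 [ 253  173   40  160 5306] [272.43667546 247.02864681]
8 [ 254  175   40  160 5222] [273.32746074 249.06549215]
9 [ 254  176   40  159 5082] [273.47009052 247.79181425]
```

Call:
send_rows --steps '[0, 0, -0.005, 0, 0, 0, 0, 0, -0.005, 0, 0, 0, 0, 0, -0.005, 0, 0, 0, 0, 0, 0, 0, 0, 0]'

```text
time_s: 20.05
ee_pos: [0.5433, -0.0108, 0.084]
eef_rot: [0.557, 0.831, 0.001, -0.001]
contact_force: [-0.0, 0.0, -0.9]
finger_gap: 0.146
grasp_force: 113.7
```

It's free: only the lid's own weight is left on the wrist. I'll raise it to the end height and hold.

Call:
send_rows --steps '[0, 0, -0.015, 0, 0, 0, 0, 0, -0.015, 0, 0, 0, 0, 0, -0.015, 0, 0, 0, 0, 0, -0.015, 0, 0, 0, 0, 0, -0.015, 0, 0, 0, 0, 0, -0.015, 0, 0, 0, 0, 0, -0.015, 0, 0, 0, 0, 0, -0.015, 0, 0, 0, 0, 0, 0, 0, 0, 0, 0, 0, 0, 0, 0, 0, 0, 0, 0, 0, 0, 0, 0, 0, 0, 0, 0, 0]'

```text
time_s: 21.25
ee_pos: [0.5429, -0.0108, 0.1076]
eef_rot: [0.557, 0.831, 0.001, -0.002]
contact_force: [-0.0, 0.2, -0.7]
finger_gap: 0.149
grasp_force: 113.7
```

```bash
python3 look.py wrist 10;python3 look.py side 10; python3 -c "
import cv2,numpy as np
a=cv2.imread('pics/wrist10.png');b=cv2.imread('pics/side10.png')[150:290,180:340]
b=cv2.resize(b,None,fx=2.5,fy=2.5);a=cv2.resize(a,(400,300));b=b[:350]
a=cv2.copyMakeBorder(a,0,50,0,0,cv2.BORDER_CONSTANT);cv2.imwrite('pics/c10.png',np.hstack([a,b]))"
```

```text
21.3 [ 0.5429 -0.0108  0.1076] y ang 22.35 z [-0.0018  0.0034 -1.    ] [-0.98 -0.03 -0.92] [-0.62  0.35  0.66  1.97 -0.28  0.91  0.58]
21.35 [ 0.5429 -0.0108  0.1076] y ang 22.35 z [-0.0018  0.0034 -1.    ] [ 0.46  0.76 -0.67] [-0.62  0.35  0.66  1.97 -0.28  0.91  0.58]
```

View pics/c10.png

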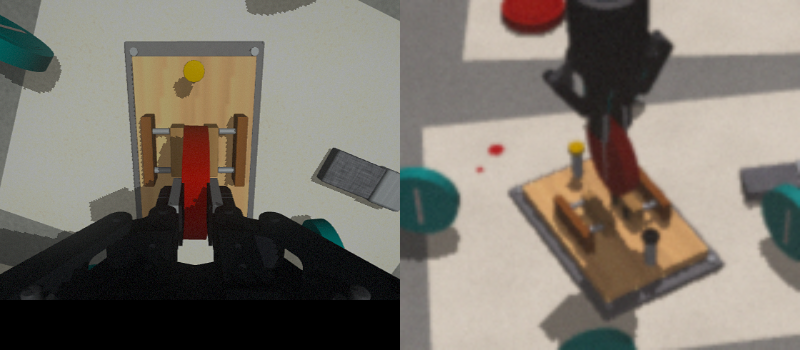

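The picture shows the lid upright and clear above the jaws, which have closed beneath it, with the cradle lying flat. I'll hand it in.

```bash
python3 -c "from cell import job_done;print(job_done())"
```

```text
the job is handed in; nothing more can be done
None
```

I rocked the lid free, yellow side first and then black, and handed the job in with it held still, upright and straight above the clamp. By my estimate its lowest point is about 20 mm above the jaws. The cradle looked flat on its base plate in every picture I checked, and I kept clear of the tub, the dry lid and the brush; no verdict came back on handing in.

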